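Nip the flipper crank in the draw clamp

TASK

Lay the aluminium flipper crank flat on the rest of the draw clamp, square and centred, with the tip of its arm well under the jaw and its round boss towards the front, and let go of it. Then unscrew the handwheel (anticlockwise from above), which rises and lifts the rest: let your hand rise with the wheel, never hauling it up or pressing it down hard on its sprung hub, and stop by feel when the crank is nipped against the jaw with about 40 newtons, firm but never over 65, and let go. Leave the other parts on the ledge where they are.

Things in the scene. Friction and masses are not known exactly. Their poses are not given: they have to be found in the camera images.
- fixture: The draw clamp, a fixed dark iron portal frame. Origin: on the ledge under the stem's axis; z up; -x is its open front, where the crank goes in. Base plate x -130 to 60 mm, y +-65 mm, 12 mm high. Two posts 16 mm wide at x = 0, y = +-51 mm carry a bridge (x +-20, y +-62, z 88 to 106 mm) over the rest; the upright stem runs through it.
- jaw_spot (a point): Point on the ledge straight below the middle of the steel jaw that hangs in front of the bridge, 38 mm in front of the stem's axis. The jaw reaches from 55 to 22 mm in front of that axis, is 40 mm wide. It is adjustable: its flat underside lies anywhere from 57 to 65 mm above the ledge and is not measured; under load it gives way upward, 20 N per mm, by at most 6 mm.
- boss_spot (a point): Point on the ledge, 100 mm in front of the stem's axis on the clamp's centre line, over which the crank's boss axis belongs; the crank's tip is then 25 mm in front of the stem's axis (tip 45 to 8 mm in front, boss and tip within 12 mm of the centre line will do).
- nut_top (a point): Top of the brass nut (28 mm across) on the bridge, on the stem's axis, 114 mm above the ledge. The 14 mm steel stem screws out of it. The screw takes a steady 0.28 N m to turn, plus 0.004 N m for each newton of clamping and of lifted weight (about 8 N). Left alone it holds about 60 N; from more it eases back. When a turning hand stops, friction may leave up to 0.28 N m on it either way.
- rest: The clamp's flat steel rest on the foot of the stem, x -125 to 25 mm, y +-30 mm, 8 mm thick. Origin: on its top face on the stem's axis, axes parallel to the fixture's. Starts with its top 40 mm above the ledge and rises with the wheel, 4 mm per radian (25 mm per turn), at most 28 mm. The crank is nipped between it and the jaw.
- wheel_mid (a point): Centre of the round steel handwheel on top of the stem: 56 mm across, rim 14 mm thick (7 mm above and below this point), axis upright. 145 mm above the ledge at the start. Turned anticlockwise from above it rises 4 mm per radian together with the rest. Once the crank touches the jaw, 0.1 rad more adds about 8 N.
- wheel_give (a joint): Sprung play of the wheel along the stem (m), 0 at rest, positive when the wheel is pulled up, negative when pushed down; 3 N per mm, it must stay within 4 mm (12 N) either way.
- crank: Aluminium flipper crank, 90 g, loose, lying flat. Origin: underside of its round boss, on the boss's axis; z up. Boss 22 mm across and 34 mm high; a flat arm 16 mm wide and 10 mm thick, flush with the underside, runs along +x to its tip 75 mm from the boss's axis.
- crank_tip (a point): Tip of the crank's arm, at its underside, 75 mm along the crank's +x from the boss's axis.
- star: Bystander: blue plastic star rollover, 46 mm across, 18 mm high, origin at the centre of its underside.
- bushing: Bystander: cream nylon flanged bushing, 30 mm across, 26 mm high, origin at the centre of its underside.
- housing: Bystander: rusty iron plunger housing, 50 x 44 mm foot, 50 mm high, origin at the centre of its underside.
- bobbin: Bystander: copper coil bobbin, 40 mm across, 40 mm high, origin at the centre of its underside.
- driver: Bystander: screwdriver lying on the ledge.
- screw_jar: Bystander: jar of screws, 56 mm across, 70 mm high, origin at the centre of its underside.
There are look-alikes about, which are no part of the job. Leave any blue or red look-alike of the crank alone.

How it is judged:
On the way, in this order (a step that is already met when the one before it is completed fails the run):
1. the crank lies on the rest with its tip under the jaw, let go, not yet nipped (x of crank_tip in the frame of fixture between -0.045 and -0.008 m and y of crank_tip in the frame of fixture between -0.012 and 0.012 m and y of crank in the frame of fixture between -0.012 and 0.012 m and z of crank in the frame of rest between -0.004 and 0.005 m and angle between crank's own z axis and vertical below 0.12 rad and contact force between the fingers and crank below 0.2 N and contact force between crank and rest below 6 N), for 0.2 s.
2. the crank is nipped between rest and jaw (x of crank_tip in the frame of fixture between -0.045 and -0.008 m and y of crank_tip in the frame of fixture between -0.012 and 0.012 m and y of crank in the frame of fixture between -0.012 and 0.012 m and z of crank in the frame of rest between -0.004 and 0.005 m and angle between crank's own z axis and vertical below 0.12 rad and contact force between crank and rest between 20 and 65 N and height (world z) of wheel_mid above 0.15 m), for 0.2 s.
At the end, for the whole second after the job is handed in: The crank lies flat on the rest with its boss to the front: tip 8 to 45 mm in front of the stem's axis, boss and tip within 12 mm of the clamp's centre line, at rest, and stays nipped between rest and jaw with 20 to 65 N after the hand has let go (x of crank_tip in the frame of fixture between -0.045 and -0.008 m and y of crank_tip in the frame of fixture between -0.012 and 0.012 m and y of crank in the frame of fixture between -0.012 and 0.012 m and z of crank in the frame of rest between -0.004 and 0.005 m and angle between crank's own z axis and vertical below 0.12 rad and contact force between crank and rest between 20 and 65 N and linear speed of crank below 0.01 m/s and linear speed of rest below 0.005 m/s); the robot touches nothing.
It fails at once if the crank is squeezed or pressed on the rest with more than 65 N (contact force between crank and rest above 65 N).
It fails at once if the wheel is hauled up or pressed down more than 4 mm on its sprung hub (12 N) (value of joint wheel_give above 0.004 m or value of joint wheel_give below -0.004 m).
It fails at once if another part on the ledge is moved more than 15 mm (distance of any of star, bushing, housing, bobbin, driver, screw_jar from where it was at the start of the episode above 0.015 m).
It also fails if it takes over 72 s, if anything falls off the work surface, if the arm or the gripper's body presses on something with over 40 N, if the wrist force passes 120 N, or if a joint passes its speed limit or range.

ROBOT

A 6-joint arm with a two-finger parallel gripper is mounted at the origin on the work surface. World frame = base frame: x ahead of the robot, y to its left, z up, the work surface at z = 0. Lengths are in m, angles in rad, forces in N, time in s.
With the tool pointing down it reaches from about 0.35 to 0.775 m from the base axis. Payload 7.3 kg.
Tool frame: the origin (TCP) lies between the finger pads; the fingertips stand 17 mm ahead of it and the grasp point (between the pads) lies 2 mm behind it; z points along the fingers, y is the line along which they close (so a half turn about z gives the same grasp; the last joint's range is limited). The gripper opens to 92 mm and grips with 3 to 60 N. Pads are 19 mm wide; open, the fingers measure 130 mm over their backs; the gripper's body (75 mm by 190 mm) begins 47 mm behind the grasp point.
Start: joints at [1.092, 0.342, 1.524, -0, 1.275, -0.146], TCP at [0.171, 0.496, 0.244] pointing down, gripper open.
Joint ranges: [-2.53, 2.53], [-0.77, 2.02], [0.04, 2.7], [-1, 4.14], [0.28, 2.66], [-3.11, 3.11]. Speed limits (rad/s): [2.57, 2.57, 3.14, 3.14, 3.14, 3.14].

INTERFACE

Orientations are given as [roll, pitch, yaw] about the fixed x, y, z axes, in that order (R = Rz(yaw) Ry(pitch) Rx(roll)).
In Python, from cell import robot, optics gives the robot as it stands.
- The arm moves only by the tool play_rows, never from a script. Its argument "rows" is a list of rows, each a list of 7 numbers: the shift along the tool's x, y, z in cm, then the turn, a rotation vector about the tool's x, y, z in rad, then the opening, from 0 (shut) to 1 (fully open). In form: [[tx, ty, tz, wx, wy, wz, grip], ...]. A call has 1 to 20 rows; each row is the pose to reach, as a shift and turn from the pose commanded when the call began, along the tool's axes at that moment; what a row does not reach only later rows make up. A row lasts 1/10 s, in which the tool goes at most 50 mm and 8.59 degrees, less where a joint would pass 70% of its speed; a pose out of reach is approached as far as the arm can. A call with a gripper value outside its range is refused whole. The fingers move at their own pace and stop on an object; "squeeze" is the grip in N (left out, the last holds). Time passes only in rows, so rows that repeat a pose let the fingers close. It gives the time, the measured TCP pose, the force, the opening and the grip force at its end, in the units of the state.
- robot.observe(): the state, without advancing time (a new reading comes with each control period).
- optics.read_camera(name): name is "scene" or "top"; returns (picture, depth): 400x640x3 uint8, red, green, blue; 400x640 float32, m along the optical axis (not along the pixel's ray), 0 where there is no reading.
- optics.camera_model(name): a dict with "fx", "fy", "cx", "cy" (pixels), "origin" and "rotation" of the camera in the world. Camera axes: x right, y up, looking along -z (the intrinsics and any distortion apply to the point x, -y, -z); pixel columns grow to the right and rows downward; lengths in m; the calibration is good to about 2 mm. A picture is of the moment at which its call begins. camera_model takes no time and is no camera call.
- robot.hand_in(): hands the job in; it is judged then, once.
The state is a dict: "time": time; "qpos": joint angles; "qvel": joint speeds; "joint_efforts": joint torques, N m; "tool_pos": TCP position; "tool_rot": TCP orientation; "contact_force": force on the tool from outside, world axes, zero at the start; "torque": the same for the moment, N m; "opening": finger opening in m; "grip_force": force on a finger pad.
Only numpy, scipy, OpenCV 4.12 (cv2) and the standard library are available. Lean on these libraries where they do the work, as an engineer would, in place of code of your own. Each camera call takes 0.05 s, during which the arm holds its last target. There are 200 camera calls.

## Working session

There is one attempt and no reset: what is moved stays moved. The work goes in short steps, Python scripts to look and compute and a tool call to move; the robot and the scene stay as the last step left them, time stands still between calls to the robot, and variables do not carry over. Pictures are saved under pics/ and viewed, at most 10 in all, crops included, and the job is handed in when it is done.

Besides the shell and the picture viewer there is one more tool, called after "Call:" by a JSON object that holds its "op" and its "data", one argument or row to a line. play_rows: Moves the arm, as the interface text tells. Its arguments: {"type":"object","properties":{"rows":{"type":"array"},"squeeze":{"type":"number"}},"required":["rows"]}

```bash
mkdir -p pics; ls; cat > h.py <<'E'
import numpy as np, cv2
from cell import robot, optics
def snap(n,name):
    p,d=optics.read_camera(n); cv2.imwrite(f'pics/{name}.png',p[:,:,::-1]); np.save(f'pics/{name}_d.npy',d); return p,d
def w(n,u,v,d):
    m=optics.camera_model(n)
    c=np.array([(u-m['cx'])/m['fx']*d,-(v-m['cy'])/m['fy']*d,-d])
    return np.array(m['origin'])+np.array(m['rotation'])@c
def cloud(n,d):
    v,u=np.mgrid[:d.shape[0],:d.shape[1]]; m=optics.camera_model(n)
    c=np.stack([(u-m['cx'])/m['fx']*d,-(v-m['cy'])/m['fy']*d,-d],-1)
    return np.array(m['origin'])+c@np.array(m['rotation']).T
E
python3 - <<'E'
from h import *
print(robot.observe())
for n in('scene','top'):
    snap(n,n+'0'); print(optics.camera_model(n))
E
```

```text
pics
{'time': 0.0, 'qpos': array([ 1.09200513e+00,  3.42712826e-01,  1.52503004e+00,  1.21095564e-05,
        1.27541418e+00, -1.46007884e-01]), 'qvel': array([-0.00116196,  0.00019935, -0.00059913,  0.00010962,  0.00088177,
       -0.00103506]), 'joint_efforts': array([-5.28622677e-04, -4.31251752e+01, -2.44213057e+01,  7.18204002e-02,
        5.62207494e-02, -1.15008074e-04]), 'tool_pos': array([0.17130143, 0.49585242, 0.24304554]), 'tool_rot': array([-3.14004659e+00, -2.39059807e-04,  2.80880562e+00]), 'contact_force': array([ 0.22628083, -0.21598654,  1.1961883 ]), 'torque': array([-0.01874617, -0.00144686,  0.01385936]), 'grip_force': 0.0, 'opening': 0.09185915368226714}
{'fx': 422.8524451841439, 'fy': 422.8524451841439, 'cx': 316.79987234298744, 'cy': 198.07193121560394, 'origin': array([1.36603873, 0.23842141, 1.00941947]), 'rotation': array([7.54502190e-01, 1.65302214e-03, 1.86866072e+00])}
{'fx': 421.9263983251674, 'fy': 421.9263983251674, 'cx': 320.4010153176461, 'cy': 199.14263831552356, 'origin': array([0.49442882, 0.02119625, 1.08509484]), 'rotation': array([ 0.10340507, -0.00460656, -1.57615688])}
```

```bash
python3 - <<'E'
s=open('h.py').read()
s=s.replace("np.array(m['rotation'])","R(m)").replace("def snap","from scipy.spatial.transform import Rotation\ndef R(m): return Rotation.from_euler('xyz',m['rotation']).as_matrix()\ndef snap",1)
open('h.py','w').write(s)
E
python3 - <<'E'
from h import *
d=np.load('pics/top0_d.npy'); c=cloud('top',d); z=c[...,2]
print(np.median(z[d>0]), (d==0).mean(), optics.camera_model('top').keys())
E
```

```text
-0.0019641090951452167 0.00412109375 dict_keys(['fx', 'fy', 'cx', 'cy', 'origin', 'rotation'])
```

View pics/top0.png

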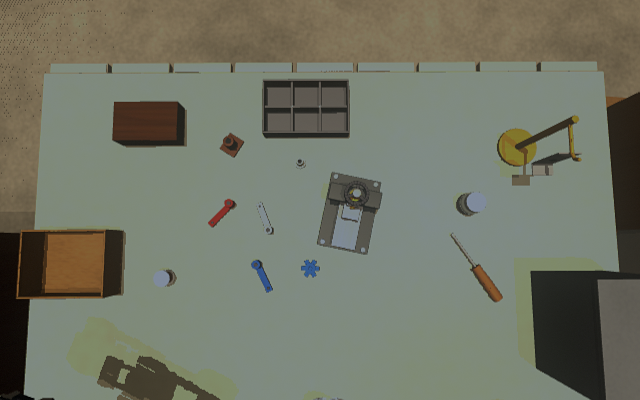

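View pics/scene0.png

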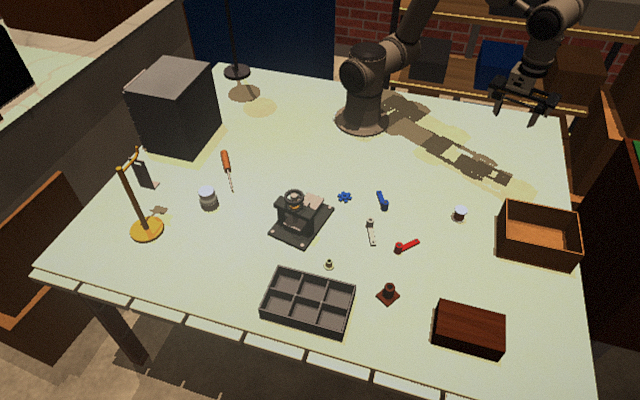

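The top picture shows the silver crank at about (265,218), the clamp at (350,212) with its open front towards the robot (image bottom), and the blue and red look-alikes at (262,276) and (222,213). The scene picture agrees. I'll enlarge a crop.

```bash
python3 - <<'E'
from h import *
p=cv2.imread('pics/top0.png'); d=np.load('pics/top0_d.npy'); c=cloud('top',d)
cv2.imwrite('pics/crop.png',cv2.resize(p[165:265,250:390],None,fx=5.7,fy=5.7,interpolation=cv2.INTER_CUBIC))
z=c[...,2]
# crank pixels: above table in box
sub=np.zeros(z.shape,bool); sub[195:242,252:280]=1
m=sub&(z>0.004)&(z<.06)
P=c[m]; print(len(P),P.min(0),P.max(0)); b=P[P[:,2]>.022]; a=P[P[:,2]<.016]
print('boss',len(b),b.mean(0),'arm',a.mean(0),'tab',np.median(c[200:240,240:250].reshape(-1,3),0))
A=a[:,:2]-a[:,:2].mean(0); print(np.linalg.svd(A)[2][0])
print('maxextent from boss',np.linalg.norm(P[:,:2]-b[:,:2].mean(0),axis=1).max())
# clamp height layers
for lo,hi in((.005,.02),(.03,.05),(.08,.11),(.13,.16)):
    s=np.zeros(z.shape,bool); s[165:262,310:390]=1
    Q=c[s&(z>lo)&(z<hi)][:,:2].astype(np.float32)
    print(lo,len(Q),cv2.minAreaRect(Q),Q.mean(0))
E
```

```text
227 [0.51714359 0.1298811  0.00432947] [0.61003065 0.18098284 0.0363298 ]
boss 64 [0.52726707 0.14698245 0.03202237] arm [0.56703703 0.16274666 0.00863366] tab [ 0.55431256  0.21146704 -0.00138855]
[-0.93439058 -0.35625025]
maxextent from boss 0.08451193827380798
0.005 1727 ((0.5508816838264465, -0.06739705055952072), (0.1649460643529892, 0.24147990345954895), 78.39852905273438) [ 0.5631302  -0.05308229]
0.03 812 ((0.536489725112915, -0.04949383810162544), (0.05988380312919617, 0.11047381162643433), 77.82645416259766) [ 0.5249234 -0.0459104]
0.08 871 ((0.5875527858734131, -0.060394369065761566), (0.12391965091228485, 0.07547475397586823), 77.44185638427734) [ 0.5940003  -0.06109335]
0.13 342 ((0.6039992570877075, -0.06447716057300568), (0.05364900827407837, 0.054271239787340164), 44.78932189941406) [ 0.6042452  -0.06383176]
```

View pics/crop.png

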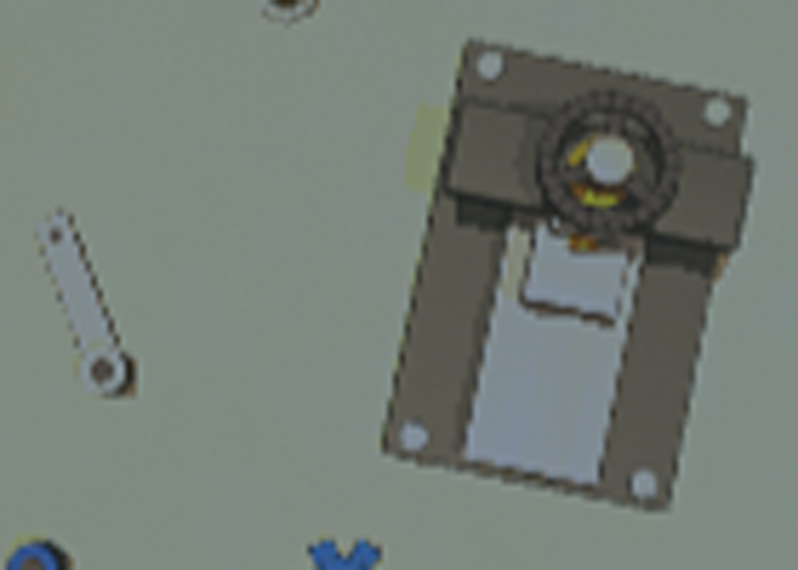

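The crop shows the boss at (103,370) and the tip at (57,212), plus the wheel hub at (608,160), so everything is consistent. The clamp origin is about (0.604,-0.064) with yaw about -0.213. The crank boss is about (0.527,0.147) with its arm at about 0.37 rad.

```bash
cat >> h.py <<'E'
def go(pos,yaw):
    s=robot.observe(); M=Rotation.from_euler('xyz',s['tool_rot']).as_matrix()
    T=Rotation.from_euler('xyz',[np.pi,0,yaw]).as_matrix()
    print('t',s['time'],'shift cm',np.round(M.T@(np.array(pos)-s['tool_pos'])*100,2),'rv',np.round(Rotation.from_matrix(M.T@T).as_rotvec(),3))
E
python3 - <<'E'
from h import *
f=lambda x,y,d:w('top',250+x/5.7,165+y/5.7,d)
m=optics.camera_model('top')
def atz(x,y,z):
    a=f(x,y,1.0);o=np.array(m['origin']); return o+(a-o)*(z-o[2])/(a[2]-o[2])
b=atz(103,370,.032);t=atz(57,212,.008);print(b,t,np.linalg.norm((t-b)[:2]),np.arctan2(*(t-b)[1::-1]))
print('wheel',atz(608,160,.15))
go([.527,.147,.12],.37)
E
```

```text
[0.52732511 0.14642776 0.032     ] [0.59907373 0.17048014 0.008     ] 0.07567285371932943 0.32345764633739565
wheel [ 0.60467851 -0.06466386  0.15      ]
t 0.1 shift cm [-45.02 -21.34  12.33] rv [-1.000e-03  2.000e-03  2.439e+00]
```

Call:
{"op": "play_rows", "data": {
  "rows": [
    [-45,-21.3,12.3,0,0,2.46,1],
    [-45,-21.3,12.3,0,0,2.46,1],
    [-45,-21.3,12.3,0,0,2.46,1],
    [-45,-21.3,12.3,0,0,2.46,1],
    [-45,-21.3,12.3,0,0,2.46,1],
    [-45,-21.3,12.3,0,0,2.46,1],
    [-45,-21.3,12.3,0,0,2.46,1],
    [-45,-21.3,12.3,0,0,2.46,1],
    [-45,-21.3,12.3,0,0,2.46,1],
    [-45,-21.3,12.3,0,0,2.46,1],
    [-45,-21.3,12.3,0,0,2.46,1],
    [-45,-21.3,12.3,0,0,2.46,1],
    [-45,-21.3,12.3,0,0,2.46,1],
    [-45,-21.3,12.3,0,0,2.46,1],
    [-45,-21.3,12.3,0,0,2.46,1],
    [-45,-21.3,12.3,0,0,2.46,1],
    [-45,-21.3,12.3,0,0,2.46,1],
    [-45,-21.3,12.3,0,0,2.46,1],
    [-45,-21.3,12.3,0,0,2.46,1],
    [-45,-21.3,12.3,0,0,2.46,1]
  ],
  "squeeze": 40
}}

```text
time: 2.1
tool_pos: [0.5271, 0.1479, 0.1206]
tool_rot: [-3.141, 0.0, 0.35]
contact_force: [0.1, 0.6, -0.4]
opening: 0.0918
grip_force: 0.0
```

```bash
python3 - <<'E'
from h import *
print(robot.observe()['tool_pos'],robot.observe()['tool_rot'],robot.observe()['qpos'])
go([.527,.147,.024],.35)
E
```

```text
[0.52712699 0.14788947 0.12057251] [-3.14145135e+00  2.79433834e-04  3.50131984e-01] [1.33476929e-01 5.09701872e-01 1.62807846e+00 9.23676323e-05
 1.00411560e+00 1.35409169e+00]
t 2.1 shift cm [-0.04  0.08  9.66] rv [-0.  0.  0.]
```

Call:
{"op": "play_rows", "data": {
  "rows": [
    [0,0.1,4,0,0,0,1],
    [0,0.1,7,0,0,0,1],
    [0,0.1,8.6,0,0,0,1],
    [0,0.1,9.6,0,0,0,1],
    [0,0.1,9.6,0,0,0,1],
    [0,0.1,9.6,0,0,0,0],
    [0,0.1,9.6,0,0,0,0],
    [0,0.1,9.6,0,0,0,0],
    [0,0.1,9.6,0,0,0,0],
    [0,0.1,9.6,0,0,0,0],
    [0,0.1,9.6,0,0,0,0],
    [0,0.1,9.6,0,0,0,0],
    [0,0.1,9.6,0,0,0,0],
    [0,0.1,9.6,0,0,0,0],
    [0,0.1,9.6,0,0,0,0]
  ]
}}

```text
time: 3.6
tool_pos: [0.5276, 0.1469, 0.0247]
tool_rot: [-3.142, -0.0, 0.349]
contact_force: [0.7, -0.9, 0.3]
opening: 0.0213
grip_force: 40.0
```

Call:
{"op": "play_rows", "data": {
  "rows": [
    [0,0,-2,0,0,0,0],
    [0,0,-5,0,0,0,0],
    [0,0,-9,0,0,0,0],
    [0,0,-11,0,0,0,0],
    [0,0,-11,0,0,0,0],
    [0,0,-11,0,0,0,0]
  ]
}}

```text
time: 4.2
tool_pos: [0.5272, 0.1469, 0.1342]
tool_rot: [-3.141, 0.0, 0.349]
contact_force: [0.4, 0.9, -0.5]
opening: 0.0214
grip_force: 40.0
```

```bash
python3 - <<'E'
from h import *
a,_=snap('top','top1'); b,_=snap('scene','scene1')
s=robot.observe()['tool_pos']
def px(n,p):
    m=optics.camera_model(n);c=R(m).T@(np.array(p)-m['origin']);return m['cx']-m['fx']*c[0]/c[2],m['cy']+m['fy']*c[1]/c[2]
im=[]
for n,q in(('top',a),('scene',b)):
    u,v=map(int,px(n,s)); im.append(cv2.resize(q[v-45:v+45,u-45:u+45,::-1],(400,400),interpolation=cv2.INTER_CUBIC)); print(u,v)
cv2.imwrite('pics/g.png',np.hstack(im))
go([.527,-.045,.14],-.213)
E
```

```text
262 228
372 196
t 4.3 shift cm [-6.51 18.04 -0.69] rv [0.    0.003 0.562]
```

View pics/g.png

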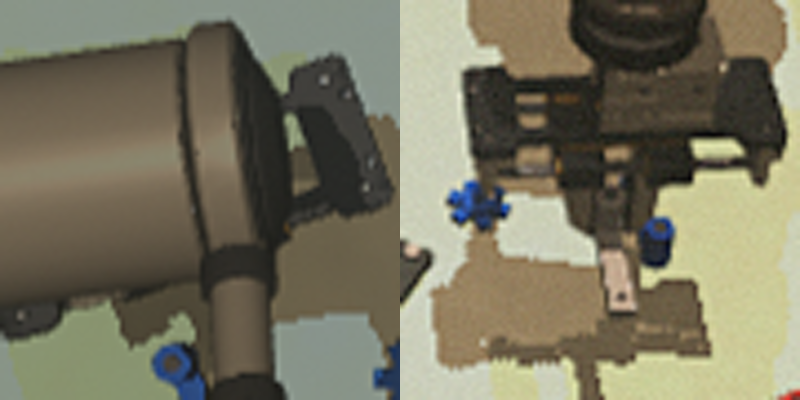

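The crop shows the crank held by its boss, with the arm sticking out ahead of the hand (scene tip near (620,300) in the crop). Next I'll measure the held arm's direction.

```bash
python3 - <<'E'
from h import *
d=np.load('pics/scene1_d.npy'); c=cloud('scene',d); s=robot.observe()['tool_pos']
r=c-s; u=np.array([np.cos(.349),np.sin(.349)]); along=r[...,:2]@u; perp=r[...,:2]@np.array([-u[1],u[0]])
m=(along>.02)&(along<.085)&(abs(perp)<.02)&(r[...,2]>-.03)&(r[...,2]<0)
print(m.sum()); 
for lo in np.arange(.02,.08,.01):
    k=m&(along>=lo)&(along<lo+.01)&(r[...,2]>-.022)
    if k.sum(): print(lo,k.sum(),np.median(perp[k]),perp[k].min(),perp[k].max(),np.median(r[...,2][k]))
print('max along',along[m].max())
go([.448,-.031,.10],-.213)
E
```

```text
105
0.02 15 -0.0014765414009463014 -0.008055616541422889 0.006740365527827815 -0.015580112325655315
0.03 15 -0.00022511797957095332 -0.006583040771013451 0.007904706554897363 -0.01488100980952295
0.039999999999999994 18 -0.0005321920593941617 -0.00812898315007706 0.006964929533443764 -0.01574089845925075
0.049999999999999996 17 -0.0006785642121172015 -0.006745903624876654 0.00816154922757097 -0.01590247580352183
0.06 16 -0.0009624711031255067 -0.007470546213470998 0.006206077773678337 -0.01591953701233384
0.06999999999999999 20 0.0007225714150629363 -0.006882246542086628 0.00818088726687112 -0.01570910073763737
max along 0.07852106531222107
t 4.3 shift cm [-13.45  14.03   3.34] rv [0.    0.003 0.562]
```

Call:
{"op": "play_rows", "data": {
  "rows": [
    [-13.5,14,3.3,0,0,0.562,0],
    [-13.5,14,3.3,0,0,0.562,0],
    [-13.5,14,3.3,0,0,0.562,0],
    [-13.5,14,3.3,0,0,0.562,0],
    [-13.5,14,3.3,0,0,0.562,0],
    [-13.5,14,3.3,0,0,0.562,0],
    [-13.5,14,3.3,0,0,0.562,0],
    [-13.5,14,3.3,0,0,0.562,0]
  ]
}}

```text
time: 5.1
tool_pos: [0.4489, -0.0297, 0.1015]
tool_rot: [-3.141, 0.0, -0.211]
contact_force: [-0.5, -0.3, -0.5]
opening: 0.0213
grip_force: 40.0
```

```bash
python3 - <<'E'
from h import *
print(robot.observe()['tool_pos'],robot.observe()['tool_rot'])
go([.448,-.031,.067],-.213);go([.5068,-.0434,.067],-.213)
E
```

```text
[ 0.44892993 -0.02968     0.10151726] [-3.14136006e+00  1.30413337e-04 -2.10797181e-01]
t 5.1 shift cm [-0.06  0.15  3.45] rv [-0.     0.     0.002]
t 5.1 shift cm [5.95 0.13 3.45] rv [-0.     0.     0.002]
```

Call:
{"op": "play_rows", "data": {
  "rows": [
    [0,0.1,2,0,0,0,0],
    [0,0.1,3.4,0,0,0,0],
    [0,0.1,3.4,0,0,0,0],
    [1.5,0.1,3.4,0,0,0,0],
    [3,0.1,3.4,0,0,0,0],
    [4.5,0.1,3.4,0,0,0,0],
    [5.9,0.1,3.4,0,0,0,0],
    [5.9,0.1,3.4,0,0,0,0],
    [5.9,0.1,3.5,0,0,0,0],
    [5.9,0.1,3.6,0,0,0,0],
    [5.9,0.1,3.6,0,0,0,0],
    [5.9,0.1,3.6,0,0,0,0]
  ]
}}

```text
time: 6.3
tool_pos: [0.5056, -0.044, 0.0658]
tool_rot: [-3.142, 0.0, -0.213]
contact_force: [0.0, 0.4, -1.1]
opening: 0.0208
grip_force: 40.0
```

Call:
{"op": "play_rows", "data": {
  "rows": [
    [0,0,0.05,0,0,0,0],
    [0,0,0.05,0,0,0,0.3],
    [0,0,0.05,0,0,0,0.5],
    [0,0,0.05,0,0,0,0.8],
    [0,0,0.05,0,0,0,0.8],
    [0,0,0.05,0,0,0,0.8],
    [0,0,0.05,0,0,0,0.8],
    [-1,0,-3,0,0,0,1],
    [-4,0,-7,0,0,0,1],
    [-8,0,-12,0,0,0,1],
    [-12,0,-16,0,0,0,1],
    [-16,0,-16,0,0,0,1],
    [-16,0,-16,0,0,0,1],
    [-16,0,-16,0,0,0,1]
  ]
}}

```text
time: 7.7
tool_pos: [0.3492, -0.0102, 0.2264]
tool_rot: [-3.142, -0.003, -0.213]
contact_force: [0.1, -1.2, 0.8]
opening: 0.092
grip_force: 0.0
```

```bash
python3 - <<'E'
from h import *
p,d=snap('top','top2'); q,e=snap('scene','scene2')
A=cv2.resize(p[165:265,310:390,::-1],(400,500),interpolation=cv2.INTER_CUBIC)
B=cv2.resize(q[170:250,265:329,::-1],(400,500),interpolation=cv2.INTER_CUBIC)
cv2.imwrite('pics/placed.png',np.hstack([A,B]))
O=np.array([.6045,-.0645]);f=np.array([np.cos(.213),-np.sin(.213)])
for n,dd in(('top',d),('scene',e)):
    c=cloud(n,dd); r=c[...,:2]-O; x=r@f; y=r@np.array([-f[1],f[0]]); z=c[...,2]
    b=(x>-.125)&(x<-.08)&(abs(y)<.025)&(z>.06)&(z<.085); a=(x>-.085)&(x<-.057)&(abs(y)<.025)&(z>.045)&(z<.06)
    k=(z>.135)&(z<.165)&(abs(x)<.04)&(abs(y)<.04)
    print(n,b.sum(),x[b].mean(),y[b].mean(),z[b].mean(),'arm',a.sum(),y[a].mean(),np.polyfit(x[a],y[a],1),'wheel',k.sum(),x[k].min(),x[k].max(),y[k].min(),y[k].max(),np.median(z[k]))
s=robot.observe();print(s['tool_pos'],s['qpos'])
go([.6045,-.0645,.2],-1.5)
E
```

```text
top 66 -0.10135807649975712 0.001120778855628418 0.07244726632618097 arm 71 0.0013221517887217356 [-0.02850181 -0.00070104] wheel 341 -0.027416149954743948 0.02737694590763871 -0.026692178336613928 0.027770460775537232 0.14976287885207162
scene 46 -0.09650273622424979 0.0028930302290021232 0.07028280028296563 arm 11 0.004042484208491736 [0.62484105 0.05369896] wheel 256 -0.0261726219837135 0.030355148468794214 -0.02810885107865671 0.0276697034082014 0.14881243798212201
[ 0.35050862 -0.01061724  0.22565577] [-2.49998073e-01  3.41269006e-02  1.97145925e+00  1.07660689e-04
  1.13510108e+00  1.53405407e+00]
t 7.8 shift cm [25.96 -0.11  2.59] rv [-1.000e-03 -1.000e-03  1.287e+00]
```

View pics/placed.png

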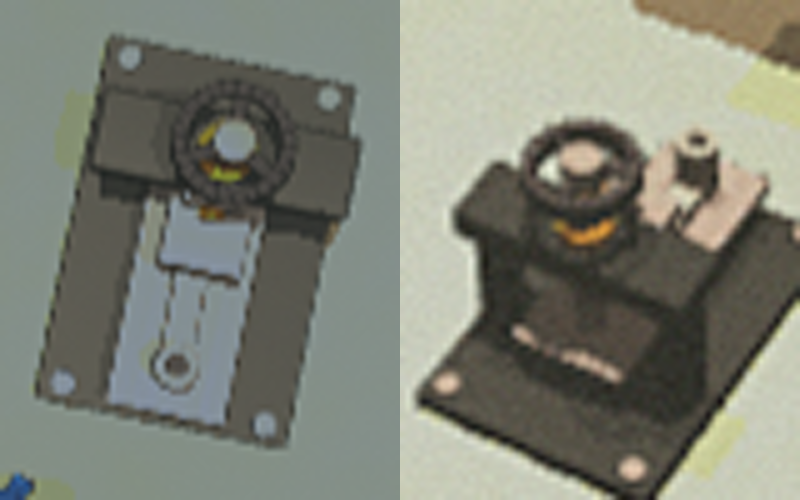

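The crank lies centred on the rest with its tip under the jaw (boss at x -0.100, y within 2 mm). The wheel is free, so I'm going above it.

Call:
{"op": "play_rows", "data": {
  "rows": [
    [26,-0.1,2.6,0,0,0.99,1],
    [26,-0.1,2.6,0,0,0.99,1],
    [26,-0.1,2.6,0,0,0.99,1],
    [26,-0.1,2.6,0,0,0.99,1],
    [26,-0.1,2.6,0,0,0.99,1],
    [26,-0.1,2.6,0,0,0.99,1],
    [26,-0.1,2.6,0,0,0.99,1],
    [26,-0.1,2.6,0,0,0.99,1],
    [26,-0.1,2.6,0,0,0.99,1],
    [26,-0.1,2.6,0,0,0.99,1],
    [26,-0.1,2.6,0,0,0.99,1]
  ]
}}

```text
time: 8.9
tool_pos: [0.6039, -0.0644, 0.1998]
tool_rot: [-3.141, -0.0, -1.202]
contact_force: [0.6, 0.8, 0.6]
opening: 0.0919
grip_force: 0.0
```

```bash
python3 - <<'E'
from h import *
s=robot.observe();print(s['tool_pos'],s['qpos'],s['contact_force'],s['torque'])
go([.605,-.0642,.143],s['tool_rot'][2])
E
```

```text
[ 0.60390074 -0.06435983  0.19978579] [-2.32342065e-01  5.27500401e-01  1.35139843e+00  7.69677119e-05
  1.26249149e+00  2.54044031e+00] [0.58484064 0.75745953 0.56911077] [-0.0088941   0.17839765  0.04495402]
t 8.9 shift cm [ 0.02 -0.11  5.68] rv [-0. -0.  0.]
```

Call:
{"op": "play_rows", "data": {
  "rows": [
    [0,-0.1,2.5,0,0,0,1],
    [0,-0.1,4.5,0,0,0,1],
    [0,-0.1,5.7,0,0,0,1],
    [0,-0.1,5.7,0,0,0,1],
    [0,-0.1,5.7,0,0,0,0.5],
    [0,-0.1,5.7,0,0,0,0.5],
    [0,-0.1,5.7,0,0,0,0.5],
    [0,-0.1,5.7,0,0,0,0.5],
    [0,-0.1,5.7,0,0,0,0.5],
    [0,-0.1,5.7,0,0,0,0.5]
  ],
  "squeeze": 35
}}

```text
time: 9.9
tool_pos: [0.6039, -0.0644, 0.1426]
tool_rot: [3.139, 0.0, -1.203]
contact_force: [-4.8, -1.8, 1.6]
opening: 0.0551
grip_force: 35.0
```

```bash
python3 - <<'E'
from h import *
for i in range(3):
    optics.read_camera('top'); s=robot.observe();print(s['tool_pos'],s['tool_rot'],s['contact_force'],s['torque'],s['opening'])
E
```

```text
[ 0.6038834  -0.06445621  0.14259873] [ 3.13924242e+00  4.16991163e-04 -1.20314896e+00] [-4.92695125 -1.38612502  1.61829728] [-0.32929389  0.9056632   0.0230696 ] 0.05501865397176189
[ 0.60386215 -0.06444736  0.14257735] [ 3.13920232e+00  4.63145713e-04 -1.20317158e+00] [-4.72102351 -3.15849695  1.12875498] [-0.39042905  0.91388835  0.00773586] 0.05493676776628976
[ 0.6038831  -0.0644519   0.14258064] [ 3.13924020e+00  4.35558396e-04 -1.20319372e+00] [-4.85793665 -2.50369838  0.86253476] [-0.31581802  0.9038771  -0.00340336] 0.05532893302336273
```

Call:
{"op": "play_rows", "data": {
  "rows": [
    [0,0,-0.02,0,0,-0.05,0.5],
    [0,0,-0.06,0,0,-0.15,0.5],
    [0,0,-0.1,0,0,-0.25,0.5],
    [0,0,-0.14,0,0,-0.35,0.5],
    [0,0,-0.18,0,0,-0.45,0.5],
    [0,0,-0.22,0,0,-0.55,0.5],
    [0,0,-0.26,0,0,-0.65,0.5],
    [0,0,-0.3,0,0,-0.75,0.5],
    [0,0,-0.34,0,0,-0.85,0.5],
    [0,0,-0.38,0,0,-0.95,0.5]
  ],
  "squeeze": 50
}}

```text
time: 11.05
tool_pos: [0.6028, -0.0657, 0.1461]
tool_rot: [3.139, 0.004, -0.25]
contact_force: [-8.9, -6.8, 2.1]
opening: 0.0549
grip_force: 50.0
```

```bash
python3 - <<'E'
from h import *
s=robot.observe();print(s['tool_pos'],s['tool_rot'],s['contact_force'],s['torque'],s['opening'])
c=cloud('top',optics.read_camera('top')[1]);s=robot.observe();print(s['torque'],s['contact_force'])
E
```

```text
[ 0.60281304 -0.06566525  0.1461421 ] [ 3.13853789  0.00432161 -0.25016798] [-8.90360623 -6.78263444  2.11220993] [-1.20707523  1.56957159 -0.35312841] 0.0549016611825826
[-1.09576729  1.52542434 -0.22023718] [-9.1754413  -7.06659541  2.14073681]
```

Call:
{"op": "play_rows", "data": {
  "rows": [
    [-0.07,0.09,-0.04,0,0,-0.1,0.5],
    [-0.07,0.09,-0.08,0,0,-0.2,0.5],
    [-0.07,0.09,-0.12,0,0,-0.3,0.5],
    [-0.07,0.09,-0.16,0,0,-0.4,0.5],
    [-0.07,0.09,-0.2,0,0,-0.5,0.5],
    [-0.07,0.09,-0.24,0,0,-0.6,0.5],
    [-0.07,0.09,-0.28,0,0,-0.7,0.5]
  ]
}}

```text
time: 11.8
tool_pos: [0.6029, -0.0669, 0.1493]
tool_rot: [3.14, 0.003, 0.45]
contact_force: [-5.3, -8.6, 0.8]
opening: 0.0548
grip_force: 50.0
```

```bash
cat > o.py <<'E'
from h import *
s=robot.observe();print(s['time'],s['tool_pos'],s['tool_rot'],s['contact_force'],s['torque'],s['opening'])
E
python3 o.py
```

```text
11.8 [ 0.60293725 -0.06689917  0.14926425] [3.140034   0.00332113 0.44967683] [-5.25201743 -8.57268137  0.81397978] [-1.54980641  0.99936428 -0.38303907] 0.054815261904202855
```

Call:
{"op": "play_rows", "data": {
  "rows": [
    [-0.05,0.04,-0.04,0,0,-0.1,0.5],
    [-0.05,0.04,-0.08,0,0,-0.2,0.5],
    [-0.05,0.04,-0.12,0,0,-0.3,0.5]
  ]
}}

```text
time: 12.1
tool_pos: [0.6032, -0.0674, 0.1506]
tool_rot: [3.14, 0.003, 0.75]
contact_force: [-2.6, -8.6, 1.2]
opening: 0.0549
grip_force: 50.0
```

```bash
python3 o.py
```

```text
12.1 [ 0.60320415 -0.0674015   0.15063142] [3.14015364e+00 2.56759254e-03 7.49660416e-01] [-2.57603617 -8.61637725  1.17783323] [-1.39173597  0.63879324 -0.33785933] 0.0549352169208939
```

Turned 1.95 rad with no contact yet (0.34 N m).

Call:
{"op": "play_rows", "data": {
  "rows": [
    [0,0,-0.04,0,0,-0.1,0.5],
    [0,0,-0.08,0,0,-0.2,0.5],
    [0,0,-0.12,0,0,-0.3,0.5]
  ]
}}

```text
time: 12.4
tool_pos: [0.6036, -0.0677, 0.1519]
tool_rot: [3.14, 0.003, 1.05]
contact_force: [-2.5, -10.0, 0.7]
opening: 0.0551
grip_force: 50.0
```

```bash
python3 o.py
```

```text
12.4 [ 0.60362833 -0.06770698  0.15194728] [3.13976551e+00 2.81043822e-03 1.04959011e+00] [ -2.46517589 -10.03121865   0.68484419] [-1.59863894  0.46791914 -0.32576177] 0.05508816023156601
```

Call:
{"op": "play_rows", "data": {
  "rows": [
    [-0.1,0.02,-0.04,0,0,-0.1,0.5],
    [-0.1,0.02,-0.08,0,0,-0.2,0.5],
    [-0.1,0.02,-0.12,0,0,-0.3,0.5]
  ]
}}

```text
time: 12.7
tool_pos: [0.6041, -0.068, 0.1533]
tool_rot: [3.139, 0.002, 1.35]
contact_force: [1.4, -5.8, -0.0]
opening: 0.0546
grip_force: 50.0
```

```bash
python3 o.py
```

```text
12.7 [ 0.60405501 -0.06798697  0.15332633] [3.13905497e+00 1.78336753e-03 1.34955974e+00] [ 1.43177571 -5.77224887 -0.00890485] [-1.08982222 -0.10197267 -0.37962325] 0.054573754376498744
```

Call:
{"op": "play_rows", "data": {
  "rows": [
    [0,0,-0.04,0,0,-0.1,0.5],
    [0,0,-0.08,0,0,-0.2,0.5]
  ]
}}

```text
time: 12.9
tool_pos: [0.6044, -0.068, 0.1542]
tool_rot: [3.139, 0.002, 1.549]
contact_force: [2.7, -6.0, -0.7]
opening: 0.0549
grip_force: 50.0
```

```bash
python3 o.py
```

```text
12.9 [ 0.60440494 -0.06800116  0.15419925] [3.13861125e+00 2.28343295e-03 1.54942035e+00] [ 2.69995061 -6.02327543 -0.72634283] [-1.06988602 -0.23974924 -0.43037445] 0.054874226032372665
```

Call:
{"op": "play_rows", "data": {
  "rows": [
    [0,0,-0.02,0,0,-0.05,0.5],
    [0,0,-0.04,0,0,-0.1,0.5]
  ]
}}

```text
time: 13.1
tool_pos: [0.6046, -0.068, 0.1546]
tool_rot: [3.138, 0.003, 1.647]
contact_force: [2.1, -7.3, -0.2]
opening: 0.055
grip_force: 50.0
```

```bash
python3 o.py; python3 -c "
from h import *
p,d=snap('scene','s3')
q=p[160:240,245:345,::-1]
cv2.imwrite('pics/s3c.png',cv2.resize(q,None,fx=6,fy=6,interpolation=cv2.INTER_CUBIC))"
```

```text
13.1 [ 0.60457456 -0.06798683  0.15463898] [3.13842994e+00 2.62082794e-03 1.64740099e+00] [ 2.12933815 -7.3205873  -0.17571389] [-1.0251135  -0.32445493 -0.48585607] 0.05503528860967096
```

Torque has risen from about 0.345 to 0.486 N m, which puts the clamping at roughly 32–41 N. I'll turn 0.05 rad further, then let go.

Call:
{"op": "play_rows", "data": {
  "rows": [
    [0,0,-0.02,0,0,-0.05,0.5],
    [0,0,-0.02,0,0,-0.05,0.5]
  ]
}}

```text
time: 13.35
tool_pos: [0.6047, -0.068, 0.1549]
tool_rot: [3.138, 0.003, 1.697]
contact_force: [2.9, -5.8, -1.9]
opening: 0.0548
grip_force: 50.0
```

```bash
python3 o.py
```

```text
13.35 [ 0.60466911 -0.06799596  0.15488654] [3.13833402e+00 2.90368106e-03 1.69677915e+00] [ 2.93690763 -5.77582653 -1.92229728] [-1.053835  -0.3009441 -0.3418068] 0.0547836741635566
```

Now release, then rise clear.

Call:
{"op": "play_rows", "data": {
  "rows": [
    [0,0,-0.02,0,0,-0.05,0.65],
    [0,0,-0.02,0,0,-0.05,0.8],
    [0,0,-0.02,0,0,-0.05,1],
    [0,0,-0.02,0,0,-0.05,1],
    [0,0,-0.02,0,0,-0.05,1],
    [0,0,-0.02,0,0,-0.05,1]
  ]
}}

```text
time: 13.95
tool_pos: [0.6034, -0.0662, 0.1545]
tool_rot: [3.142, -0.0, 1.747]
contact_force: [-0.1, 0.3, -0.7]
opening: 0.0912
grip_force: 0.0
```

```bash
python3 o.py
```

```text
13.95 [ 0.60336408 -0.06616314  0.15449029] [ 3.14154650e+00 -1.40913404e-04  1.74659737e+00] [-0.14761963  0.27388387 -0.70025601] [-0.08031864  0.05103486 -0.00183917] 0.09115985335995926
```

Call:
{"op": "play_rows", "data": {
  "rows": [
    [0,0,-1.5,0,0,0,1],
    [0,0,-4,0,0,0,1],
    [0,0,-8,0,0,0,1],
    [-3,5,-10,0,0,0,1],
    [-6,10,-10,0,0,0,1],
    [-9,15,-10,0,0,0,1],
    [-12,20,-10,0,0,0,1],
    [-15,23,-10,0,0,0,1],
    [-15,23,-10,0,0,0,1],
    [-15,23,-10,0,0,0,1]
  ]
}}

```text
time: 14.95
tool_pos: [0.8197, -0.1675, 0.2274]
tool_rot: [3.135, 0.001, 1.745]
contact_force: [0.7, -0.3, -3.1]
opening: 0.092
grip_force: 0.0
```

```bash
python3 - <<'E'
from h import *
p,d=snap('top','top4'); q,e=snap('scene','scene4')
A=cv2.resize(p[165:265,310:390,::-1],(400,500),interpolation=cv2.INTER_CUBIC)
B=cv2.resize(q[170:250,265:329,::-1],(400,500),interpolation=cv2.INTER_CUBIC)
cv2.imwrite('pics/fin.png',np.hstack([A,B]))
O=np.array([.6045,-.0645]);f=np.array([np.cos(.213),-np.sin(.213)])
for n in('top','scene'):
  for t in('2','4'):
    c=cloud(n,np.load(f'pics/{n}{t}_d.npy')); r=c[...,:2]-O; x=r@f; y=r@np.array([-f[1],f[0]]); z=c[...,2]
    b=(x>-.125)&(x<-.08)&(abs(y)<.025)&(z>.068)&(z<.1); k=(z>.135)&(z<.175)&(np.hypot(x,y)<.04)
    re=(x>-.122)&(x<-.06)&(abs(y)>.014)&(abs(y)<.026)&(z>.03)&(z<.065); j=(x>-.053)&(x<-.035)&(abs(y)<.015)&(z>.055)&(z<.1)
    print(n,t,'boss',x[b].mean(),y[b].mean(),z[b].mean(),'wheel z',np.median(z[k]),'rest',re.sum(),np.median(z[re]),'jaw',j.sum(),np.median(z[j]))
E
python3 o.py
```

```text
top 2 boss -0.10135807649975712 0.001120778855628418 0.07244726632618097 wheel z 0.14976287885207162 rest 244 0.038402549406166275 jaw 96 0.08389095392727386
top 4 boss nan nan nan wheel z 0.16136018271663377 rest 0 nan jaw 46 0.08319836266637537
scene 2 boss -0.0978791442558839 0.0018844968865770505 0.0730771953464744 wheel z 0.14881243798212201 rest 70 0.038996208682878786 jaw 20 0.08448050941498048
scene 4 boss -0.0967260637329744 0.0022353031158065927 0.0803309892199212 wheel z 0.16033219428364204 rest 85 0.050768400466794095 jaw 26 0.08468410473545218
15.05 [ 0.8222641  -0.1679281   0.23755462] [3.11678557 0.00950404 1.7452133 ] [0.25424594 0.12422793 1.28737659] [-0.08284808  0.0619557   0.03432453] 0.09195335742799798<stdin>:12: RuntimeWarning: Mean of empty slice.
  ret = ret.dtype.type(ret / rcount)
  return _methods._mean(a, axis=axis, dtype=dtype,
```

View pics/fin.png

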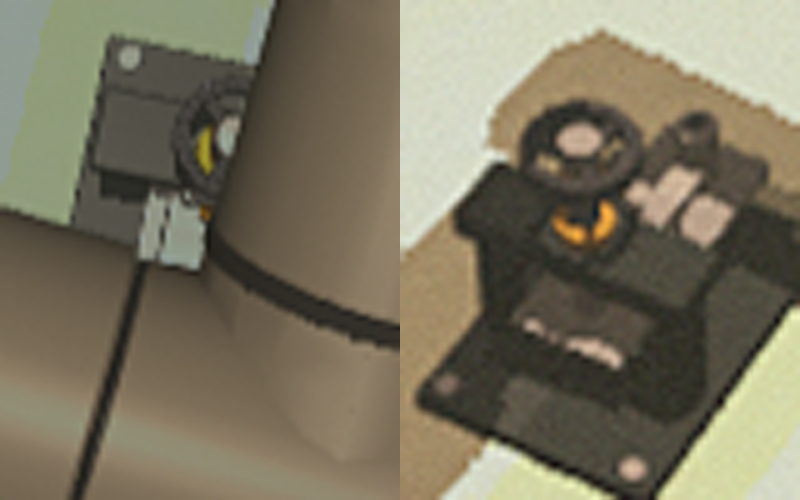

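The wheel rose 11.6 mm and the rest 11.8 mm, with the crank still centred. The arm hangs over the clamp, so I'll pull it clear and then hand in.

Call:
{"op": "play_rows", "data": {
  "rows": [
    [0,0,-4,0,0,0,1],
    [0,-3,-8,0,0,0,1],
    [3,-7,-12,0,0,0,1],
    [7,-12,-15,0,0,0,1],
    [11,-17,-15,0,0,0,1],
    [15,-22,-15,0,0,0,1],
    [19,-26,-15,0,0,0,1],
    [23,-30,-15,0,0,0,1],
    [27,-30,-15,0,0,0,1],
    [31,-30,-15,0,0,0,1],
    [31,-30,-15,0,0,0,1],
    [31,-30,-15,0,0,0,1],
    [31,-30,-15,0,0,0,1]
  ]
}}

```text
time: 16.35
tool_pos: [0.4681, 0.0882, 0.3841]
tool_rot: [3.103, 0.012, 1.75]
contact_force: [-0.9, -0.4, 0.9]
opening: 0.0917
grip_force: 0.0
```

```bash
python3 - <<'E'
from h import *
d0=np.load('pics/top2_d.npy'); p,d=snap('top','top5')
O=np.array([.6045,-.0645]);f=np.array([np.cos(.213),-np.sin(.213)])
for dd in(d0,d):
    c=cloud('top',dd); r=c[...,:2]-O; x=r@f; y=r@np.array([-f[1],f[0]]); z=c[...,2]
    b=(x>-.125)&(x<-.08)&(abs(y)<.025)&(z>.068)&(z<.1); k=(z>.135)&(z<.175)&(np.hypot(x,y)<.04);a=(x>-.085)&(x<-.057)&(abs(y)<.006)&(z>.045)&(z<.07);j=(x>-.053)&(x<-.035)&(abs(y)<.015)&(z>.055)&(z<.1)
    print('boss',x[b].mean(),y[b].mean(),z[b].mean(),'arm',np.median(z[a]),'wheel',np.median(z[k]),'jaw',np.median(z[j]))
E
python3 o.py
```

```text
boss -0.10135807649975712 0.001120778855628418 0.07244726632618097 arm 0.04825274648444511 wheel 0.14976287885207162 jaw 0.08389095392727386
boss -0.10149576185601235 0.001522233528536972 0.0832363353204227 arm 0.05961950981742015 wheel 0.16136940069380223 jaw 0.0839430377056889
16.4 [0.46859706 0.08713169 0.38310682] [3.10553311 0.01237215 1.74810034] [ 0.69714514 -1.137863    0.46614634] [-0.07436017  0.04381326 -0.01950502] 0.09180716712863199
```

```bash
python3 - <<'E'
from h import *
O=np.array([.6045,-.0645]);f=np.array([np.cos(.213),-np.sin(.213)])
for n in('top','scene'):
  if n=='scene': snap('scene','scene5')
  else: snap('top','top6')
  R_=[]
  for t in ('0','2','6' if n=='top' else '5'):
    c=cloud(n,np.load(f'pics/{n}{t}_d.npy')); r=c[...,:2]-O; x=r@f; y=r@np.array([-f[1],f[0]]); z=c[...,2]
    row=[]
    for x0 in np.arange(-.06,-.02,.006):
      k=(x>=x0)&(x<x0+.006)&(abs(y)<.017)&(z>.066)&(z<.098); row.append((int(k.sum()),round(1e3*np.median(z[k]),1) if k.any() else None))
    print(n,t,row)
p0=cv2.imread('pics/top2.png');p1=cv2.imread('pics/top6.png')
cv2.imwrite('pics/cmp.png',np.hstack([cv2.resize(q[185:245,325:375],(390,468),interpolation=cv2.INTER_CUBIC) for q in(p0,p1)]))
E
```

```text
top 0 [(12, np.float64(80.3)), (37, np.float64(83.1)), (35, np.float64(84.0)), (35, np.float64(83.4)), (39, np.float64(83.6)), (22, np.float64(84.6)), (2, np.float64(82.4))]
top 2 [(13, np.float64(79.9)), (35, np.float64(84.5)), (37, np.float64(83.4)), (36, np.float64(84.3)), (38, np.float64(84.3)), (21, np.float64(84.5)), (1, np.float64(82.8))]
top 6 [(14, np.float64(81.2)), (34, np.float64(83.9)), (36, np.float64(83.8)), (37, np.float64(83.8)), (38, np.float64(84.4)), (22, np.float64(84.8)), (2, np.float64(83.9))]
scene 0 [(1, np.float64(80.5)), (10, np.float64(83.5)), (10, np.float64(83.8)), (6, np.float64(84.6)), (2, np.float64(85.6)), (0, None), (0, None)]
scene 2 [(1, np.float64(81.7)), (7, np.float64(84.6)), (13, np.float64(84.3)), (5, np.float64(85.4)), (2, np.float64(86.3)), (0, None), (0, None)]
scene 5 [(1, np.float64(79.4)), (6, np.float64(84.7)), (13, np.float64(84.4)), (5, np.float64(85.7)), (3, np.float64(85.9)), (0, None), (0, None)]
```

View pics/cmp.png

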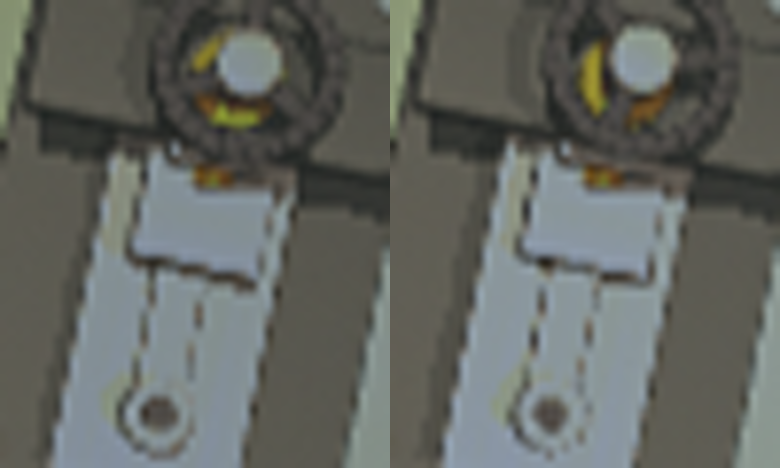

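The jaw's visible top has not clearly risen, and single torque readings are noisy. I'll take hold of the wheel again and check the nip by feel.

```bash
python3 - <<'E'
from h import *
go([.6043,-.0650,.21],1.75);
E
```

```text
t 16.5 shift cm [-17.03  10.15  17.65] rv [ 0.032  0.012 -0.004]
```

Call:
{"op": "play_rows", "data": {
  "rows": [
    [-5,3,3,0.032,0.012,0,1],
    [-9,6,7,0.032,0.012,0,1],
    [-13,8,11,0.032,0.012,0,1],
    [-17,10.2,15,0.032,0.012,0,1],
    [-17,10.2,17.6,0.032,0.012,0,1],
    [-17,10.2,17.6,0.032,0.012,0,1],
    [-17,10.2,17.6,0.032,0.012,0,1]
  ]
}}

```text
time: 17.2
tool_pos: [0.6029, -0.0656, 0.2052]
tool_rot: [-3.132, -0.003, 1.744]
contact_force: [0.4, 0.8, 0.2]
opening: 0.0921
grip_force: 0.0
```

```bash
python3 o.py; python3 - <<'E'
from h import *
go([.6043,-.0650,.1546],1.75);
E
```

```text
17.2 [ 0.60286401 -0.06564951  0.20516918] [-3.13185758 -0.00343081  1.74354795] [0.350271   0.82774693 0.19489196] [-0.08346618  0.1367193   0.04406404] 0.09209672243875866
t 17.2 shift cm [0.02 0.2  5.06] rv [-0.01  -0.003 -0.006]
```

Call:
{"op": "play_rows", "data": {
  "rows": [
    [0,0.15,2.5,-0.01,-0.003,0,1],
    [0,0.15,4,-0.01,-0.003,0,1],
    [0,0.15,5.1,-0.01,-0.003,0,1],
    [0,0.15,5.1,-0.01,-0.003,0,1],
    [0,0.15,5.1,-0.01,-0.003,0,0.5],
    [0,0.15,5.1,-0.01,-0.003,0,0.5],
    [0,0.15,5.1,-0.01,-0.003,0,0.5],
    [0,0.15,5.1,-0.01,-0.003,0,0.5],
    [0,0.15,5.1,-0.01,-0.003,0,0.5]
  ],
  "squeeze": 50
}}

```text
time: 18.1
tool_pos: [0.6045, -0.0635, 0.1575]
tool_rot: [3.136, 0.002, 1.747]
contact_force: [-9.2, -1.5, 1.4]
opening: 0.0566
grip_force: 5.2
```

```bash
python3 o.py; python3 - <<'E'
from h import *
for i in range(4):
    optics.read_camera('top'); print(robot.observe()['torque'][2])
E
```

```text
18.1 [ 0.60451267 -0.06351213  0.15747252] [3.13646406e+00 1.80038680e-03 1.74682607e+00] [-9.15946835 -1.46316168  1.44382387] [-0.4452192   1.61342779 -0.04100657] 0.0565919554713992
0.004099824436282393
0.02076821810471624
0.03975374341051279
0.023090807106332024
```

Call:
{"op": "play_rows", "data": {
  "rows": [
    [0,0,0,0,0,-0.02,0.5],
    [0,0,-0.02,0,0,-0.05,0.5]
  ]
}}

```text
time: 18.5
tool_pos: [0.604, -0.0636, 0.1572]
tool_rot: [3.138, 0.001, 1.798]
contact_force: [-4.5, -0.6, 1.4]
opening: 0.0548
grip_force: 50.0
```

```bash
python3 o.py
```

```text
18.5 [ 0.60395675 -0.06360723  0.15719741] [3.13796990e+00 1.34840958e-03 1.79804596e+00] [-4.53498954 -0.62615225  1.41263645] [-0.28389271  0.8870743  -0.51052196] 0.05475584229302691
```

Torque is 0.51 N m after 0.05 rad. I'll take one more tiny step to confirm.

Call:
{"op": "play_rows", "data": {
  "rows": [
    [0,0,-0.01,0,0,-0.02,0.5]
  ]
}}

```text
time: 18.6
tool_pos: [0.6039, -0.0636, 0.1573]
tool_rot: [3.138, 0.001, 1.818]
contact_force: [-5.8, -1.3, 0.9]
opening: 0.0549
grip_force: 50.0
```

```bash
python3 o.py
```

```text
18.6 [ 0.60388567 -0.063612    0.1572781 ] [3.13817629e+00 1.38825884e-03 1.81845071e+00] [-5.79995102 -1.30191567  0.93874071] [-0.3252607   0.8993552  -0.53406369] 0.05488324514832171
```

About 47–55 N now, so I'll ease back 0.12 rad to about 40 N and let go.

Call:
{"op": "play_rows", "data": {
  "rows": [
    [0,0,0.01,0,0,0.04,0.5],
    [0,0,0.03,0,0,0.08,0.5],
    [0,0,0.05,0,0,0.12,0.5]
  ]
}}

```text
time: 18.9
tool_pos: [0.6042, -0.0636, 0.1569]
tool_rot: [3.137, 0.001, 1.697]
contact_force: [-3.9, -1.1, 0.8]
opening: 0.0551
grip_force: 50.0
```

```bash
python3 o.py
```

```text
18.9 [ 0.60421663 -0.06356869  0.15690686] [3.13727297e+00 1.46123195e-03 1.69704909e+00] [-3.92954187 -1.08423468  0.77010439] [-0.31746801  0.70642722  0.05807323] 0.05510470608719291
```

The reverse torque matches the screw model at about 46 N. I'll ease a further 0.07 rad.

Call:
{"op": "play_rows", "data": {
  "rows": [
    [0,0,0.01,0,0,0.03,0.5],
    [0,0,0.03,0,0,0.07,0.5]
  ]
}}

```text
time: 19.1
tool_pos: [0.6044, -0.0636, 0.1566]
tool_rot: [3.137, 0.001, 1.626]
contact_force: [-3.4, -0.8, 1.3]
opening: 0.0551
grip_force: 50.0
```

```bash
python3 o.py
```

```text
19.1 [ 0.60438758 -0.0635855   0.15664642] [3.13673252e+00 1.16529797e-03 1.62643930e+00] [-3.42250522 -0.77229223  1.31394775] [-0.26638439  0.66051732  0.12596586] 0.0550887769872545
```

Call:
{"op": "play_rows", "data": {
  "rows": [
    [0,0,0,0,0,0,0.5],
    [0,0,0,0,0,0,0.8],
    [0,0,0,0,0,0,1],
    [0,0,0,0,0,0,1],
    [0,0,0,0,0,0,1],
    [0,0,0,0,0,0,1],
    [0,0,-2,0,0,0,1],
    [0,0,-6,0,0,0,1],
    [0,0,-10,0,0,0,1],
    [4,-4,-12,0,0,0,1],
    [8,-8,-12,0,0,0,1],
    [12,-12,-12,0,0,0,1],
    [16,-12,-12,0,0,0,1],
    [16,-12,-12,0,0,0,1],
    [16,-12,-12,0,0,0,1]
  ]
}}

```text
time: 20.6
tool_pos: [0.475, 0.0908, 0.2764]
tool_rot: [3.135, 0.001, 1.63]
contact_force: [0.0, -1.1, -0.2]
opening: 0.0919
grip_force: 0.0
```

```bash
python3 o.py; python3 - <<'E'
from h import *
p,d=snap('top','top7')
O=np.array([.6045,-.0645]);f=np.array([np.cos(.213),-np.sin(.213)])
c=cloud('top',d); r=c[...,:2]-O; x=r@f; y=r@np.array([-f[1],f[0]]); z=c[...,2]
b=(x>-.125)&(x<-.08)&(abs(y)<.025)&(z>.068)&(z<.1); k=(z>.135)&(z<.175)&(np.hypot(x,y)<.04)
print(b.sum(),x[b].mean(),y[b].mean(),np.median(z[b]),np.median(z[k]))
E
```

```text
20.6 [0.47501304 0.09080531 0.2764127 ] [3.13481870e+00 1.17300990e-03 1.62995875e+00] [ 0.01533267 -1.10284221 -0.20219087] [-0.07161619  0.02819527 -0.02273979] 0.09185944212900475
69 -0.1013918660865299 0.0014063600745924598 0.083399745891229 0.16098725168059286
```

```bash
python3 -c "
from cell import robot
print(robot.hand_in())"
```

```text
the job is handed in; nothing more can be done
None
```

The crank lies flat and centred on the rest, nipped at an estimated 35–40 N judged from the wheel torque. The jaw showed no visible rise, so the cameras don't confirm that force. I let go of the wheel, moved the arm clear and handed the job in at about 21 s; no verdict was returned.

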